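Put the tin key away and set the case's catch to its mark

ROBOT

A 6-joint arm with a two-finger parallel gripper is mounted at the origin on the work surface. World frame = base frame: x ahead of the robot, y to its left, z up, the work surface at z = 0. Lengths are in m, angles in rad, forces in N, time in s.
With the tool pointing down it reaches from about 0.3 to 0.875 m from the base axis. Payload 6.4 kg.
Tool frame: the origin (TCP) lies at the centre of the arm's flange, where the gripper is bolted on; the fingertips stand 173 mm ahead of it and the grasp point (between the pads) lies ctrl.grip_point_offset ahead of it (ctrl.grip_point_offset is the distance from the TCP to the grasp point, in m); z points along the fingers, y is the direction in which the jaws open and shut (so a half turn about z gives the same grasp; the last joint's range is limited). The gripper opens to 85 mm and grips with 20 to 120 N. Pads are 22 mm wide; open, the fingers measure 114 mm over their backs; the gripper's body (76 mm by 85 mm) begins 54 mm behind the grasp point. The pads swing forward as they close: fully open they stand 13 mm farther back than shut.
Start: joints at [1.092, 0.181, 1.607, -0, 1.354, -0.206], TCP at [0.155, 0.554, 0.405] pointing down, gripper open.
Joint ranges: [-2.99, 2.99], [-0.89, 2.07], [0.3, 2.58], [-1.14, 4.28], [0, 2.63], [-3.12, 3.12]. Speed limits (rad/s): [2.57, 2.57, 3.01, 3.14, 3.14, 3.14].

INTERFACE

Orientations are given as a unit quaternion [w, x, y, z].
In Python, from bench import ctrl, cams, boxes_of, landmark_of gives the robot as it stands.
- The arm moves only by the shell command python3 -m handwheel 'ROWS'. ROWS is JSON, a list of rows, each an object with "offset": the shift along the tool's x, y, z in m, a list of three; "spin": the turn about the tool's z in degrees; "grip": the opening, from 0 (shut) to 1 (fully open). A call has 1 to 20 rows; each row is the pose to reach, as a shift and turn from the pose commanded when the call began, along the tool's axes at that moment; what a row does not reach only later rows make up. A row lasts 1/8 s, in which the tool goes at most 62.5 mm and 10.7 degrees, less where a joint would pass 70% of its speed; a pose out of reach is approached as far as the arm can. A call with a gripper value outside its range is refused whole. The fingers move at their own pace and stop on an object; the grip force is fixed at half the most. Time passes only in rows, so rows that repeat a pose let the fingers close. It gives the time, the measured TCP pose, the force and the opening at its end, in the units of the state.
- ctrl.get_obs(): the state, without advancing time (a new reading comes with each control period).
- cams.camera(name): name is "scene" or "side" or "wrist"; returns a dict with "color" (384x512x3 uint8, red, green, blue), "camera_matrix" (3x3 intrinsics, pixels), "view" (4x4, takes a point from world to camera coordinates); the wrist camera has in their place "tool_from_camera" (4x4, takes a point from camera to tool coordinates, whose origin is the TCP and whose axes are the flange's). Camera axes: x right, y up, looking along -z (the intrinsics and any distortion apply to the point x, -y, -z); pixel columns grow to the right and rows downward; lengths in m; the calibration is good to about 2 mm. A picture is of the moment at which its call begins: read the wrist's pose just before it. There is no depth.
- ctrl.hand_in(): hands the job in, once; it reports no verdict.
Trained networks look in a picture, given as the dict that the camera call returned (one of the last four; its "shot" number tells which), for a name from the list of things; names that differ only in an ending like _2 or _b are one class to them, and where a whole thing is asked for, a point or a joint stands for the part that bears it (a point fixed in the world has none). Each returns a list of dicts, best first, with "confidence" (0 to 1); they miss things now and then, are a little off and sometimes report something else, mostly with a low value. They report only what shows in the picture. A call takes as long as a camera call.
- boxes_of(picture, thing): "uv" ([column, row] in pixels, amid what is visible of it).
- landmark_of(picture, thing): "uv" ([column, row] in pixels: a listed point, or the origin of a listed thing).
The state is a dict: "time_s": time; "q": joint angles; "dq": joint speeds; "joint_efforts": joint torques, N m; "eef_pos": TCP position; "eef_rot": TCP orientation; "wrist_force": force on the tool from outside, world axes, zero at the start; "torque": the same for the moment, N m; "opening": opening from 0.0 (shut) to 1.0 (fully open).
Only numpy, scipy, OpenCV 4.12 (cv2) and the standard library are available. Lean on these libraries where they do the work, as an engineer would, in place of code of your own. Each camera call takes 0.05 s, during which the arm holds its last target.

TASK

Take the black tin key off its hook and lay it flat inside the open blue case, lowering it in rather than dropping it. Then shut the lid fully and turn the catch at the front of the case until its nose points straight at the white mark on the lid, and let go. Leave everything else on the shelf where it is.

Things in the scene. Friction and masses are not known exactly. Their poses are not given: they have to be found in the camera images.
- key_center (a point): Centre of the black plastic tin key, a flat bar 100 mm long, 30 mm wide, 10 mm thick, about 40 g. Its z axis runs along its length to the end with the eye, y across its width, x through its thickness. It starts hanging by the eye, z up, its flat faces towards and away from the hook's post. It is solid and 30 mm wide at its centre; only the last 12 mm at the bottom are a thinner, 20 mm wide tip.
- key_eye (a point): Centre of the key's eye, 31 mm above the key's centre while it hangs. The eye is a window 20 mm wide and 26 mm long between two side bars, 30 mm over their outsides; the wire runs through it, so two fingers reaching down on either side of the wire can take it by these bars. The window's upper edge, which rests on the wire, is 13 mm above this point.
- hook_seat (a point): Point on the axis of the steel hook wire where the key hangs, 230 mm above the shelf. x points along the level wire (6 mm thick) to the post, z up. The post is 55 mm away, 14 mm thick, 242 mm high, on a foot 90 mm across. The stand is fixed.
- hook_tip (a point): Free end of the hook wire, on the wire's axis, 25 mm from hook_seat on the side away from the post and 8 mm higher: the wire's last 10 mm turn up. To take the key off, lift it about 14 mm (the eye leaves 20 mm of play) and draw it away from the post by 40 mm or more.
- case: Blue plastic case, fixed. Origin at the centre of its underside, x from the front (catch) to the hinge, y to the left, z up. The box is 160 mm (x) by 220 mm (y), 60 mm high to the rim, walls and floor 4 mm thick. A ledge at the front (x from -130 to -80 mm), 60 mm wide and 60 mm high, carries the catch.
- lid (a joint): Angle of the lid: 0 is fully shut, 1.57 upright, 1.95 its stop. A stiff hinge keeps it where it is left; about 3 N at its free edge moves it. It starts open, leaning slightly back.
- lid_hinge (a point): On the hinge axis, at the middle of the case's back rim, case frame (80, 0, 60.5) mm. The lid is a flat plate 160 mm long from hinge to free edge, 220 mm wide, 8 mm thick; its inner face passes through the hinge axis, so its top lies 68.5 mm above the shelf when shut.
- lid_mark (a point): Centre of the white mark, a line 36 mm long on the lid's outer face, running front to back along the lid's middle, its centre 44 mm behind the front edge.
- catch (a joint): Angle of the catch about its upright axis, anticlockwise from above positive: 0 when its nose points to the hinge, in line with the white mark on the shut lid; +1.57 when it points to the case's left (+y). Turns from -1.8 to 1.8 against 0.05 N m of friction, stays where it is left, no stop at the mark.
- catch_grip (a point): On the catch's axis at the height to grip, case frame (-105, 0, 94) mm; x is the direction of the nose. Black plastic: an upright grip bar 40 mm long (x), 14 mm thick (y), from 70 to 106 mm above the shelf, on a collar 36 mm across whose top is 70 mm up. A low pointed nose with a white line reaches 47 mm from the axis, its top 79 mm above the shelf.
- tin_a: Bystander: a closed half-litre metal tin, 82 mm across and 100 mm high. Loose, origin at its underside. Leave it alone.
- tin_b: Bystander: a second tin just like tin_a. Loose, origin at its underside. Leave it alone.
- bowl: Bystander: a beige ceramic bowl, 116 mm across and 50 mm high. Loose, origin at its underside. Leave it alone.
- roller: Bystander: a small aluminium paint-roller frame with its sleeve and wooden handle, lying flat, about 260 x 170 mm, 44 mm high. Loose, origin at its underside. Leave it alone.
- block: Bystander: a cork sanding block, 90 x 60 x 30 mm. Loose, origin at its underside. Leave it alone.
- jar: Bystander: a closed glass jar, 60 mm across and 80 mm high. Loose, origin at its underside. Leave it alone.
- brush: Bystander: a brush lying flat, about 200 mm long. Loose, origin at its underside. Leave it alone.

How it is judged:
On the way, in this order (a step that is already met when the one before it is completed fails the run):
1. the key is off the hook (distance between key_center and hook_seat above 0.1 m), for 0.1 s.
2. the key lies flat in the open case, let go and at rest (x of key_center in the frame of case between -0.076 and 0.076 m and y of key_center in the frame of case between -0.106 and 0.106 m and z of key_center in the frame of case below 0.03 m and angle between key_center's own z axis and vertical above 1.25 rad and contact force between the fingers and key below 0.05 N and linear speed of key below 0.03 m/s and value of joint lid above 0.5 rad), for 0.2 s.
3. the lid is shut with the key inside (x of key_center in the frame of case between -0.076 and 0.076 m and y of key_center in the frame of case between -0.106 and 0.106 m and z of key_center in the frame of case below 0.03 m and angle between key_center's own z axis and vertical above 1.25 rad and value of joint lid below 0.06 rad), for 0.2 s.
4. the catch's nose points at the mark (all of step 3 and value of joint catch between -0.12 and 0.12 rad), for 0.2 s.
At the end, for the whole second after the job is handed in: The key lies flat inside the case, at rest; the lid is shut to within 0.06 rad; the catch's nose is within 0.12 rad (7 degrees) of the mark and still (all of step 4 and linear speed of key below 0.03 m/s and velocity of joint catch between -0.05 and 0.05 rad/s); the robot touches nothing.
It fails at once if the key was dropped from a height (fell faster than 1.3 m/s) (linear speed of key above 1.3 m/s and contact force between the fingers and key below 0.05 N).
It fails at once if something else on the shelf was moved by more than 30 mm (distance of any of tin_a, tin_b, bowl, roller, block, jar, brush from where it was at the start of the episode above 0.03 m).
It also fails if it takes over 64 s, if anything falls off the work surface, if the arm or the gripper's body presses on something with over 40 N, if the wrist force passes 120 N, or if a joint passes its speed limit or range.

## Working session

There is one attempt and no reset: what is moved stays moved. The work goes in short steps, Python scripts to look and compute and a shell command to move; the robot and the scene stay as the last step left them, time stands still between calls to the robot, and variables do not carry over. Pictures are saved under pics/ and viewed, and the job is handed in when it is done.

```bash
ls; mkdir -p pics; python3 - <<'E'
from bench import ctrl,cams,boxes_of,landmark_of
import cv2,numpy as np,json
o=ctrl.get_obs();print({k:np.round(v,3).tolist() for k,v in o.items()},ctrl.grip_point_offset)
things="key_center key_eye hook_seat hook_tip case lid_hinge lid_mark catch_grip tin_a bowl roller block jar brush".split()
for n in["scene","side","wrist"]:
    p=cams.camera(n);cv2.imwrite(f"pics/0_{n}.png",p["color"][:,:,::-1])
    if n!="wrist": print(n,np.round(p["camera_matrix"],1).tolist(),np.round(p["view"],3).tolist())
    else: print(np.round(p["tool_from_camera"],3).tolist(),p["camera_matrix"].tolist())
    for t in things:
        try: print(n,t,[(np.round(d["uv"],1).tolist(),round(d["confidence"],2)) for d in landmark_of(p,t)[:3]])
        except Exception as e: print(t,e)
E
```

```text
pics
{'time_s': 0.0, 'q': [1.092, 0.182, 1.608, 0.0, 1.354, -0.206], 'dq': [0.001, -0.0, 0.001, 0.001, -0.001, 0.001], 'joint_efforts': [0.0, -44.488, -35.133, -0.0, 0.009, -0.0], 'eef_pos': [0.155, 0.554, 0.404], 'eef_rot': [-0.0, 0.136, 0.991, -0.001], 'wrist_force': [-0.415, 0.558, 0.547], 'torque': [-0.005, -0.058, -0.011], 'opening': 1.0} 0.1547
scene [[352.4, 0.0, 261.4], [0.0, 352.4, 195.4], [0.0, 0.0, 1.0]] [[0.046, 0.999, 0.019, -0.094], [-0.553, 0.01, 0.833, 0.179], [0.832, -0.049, 0.553, -1.643], [0.0, 0.0, 0.0, 1.0]]
scene key_center [([146.7, 179.8], 0.65)]
scene key_eye [([144.3, 171.9], 0.57)]
scene hook_seat [([144.3, 167.2], 0.81), ([249.7, 195.9], 0.49), ([375.7, 230.5], 0.36)]
scene hook_tip [([143.8, 161.8], 0.79), ([327.8, 235.3], 0.68)]
scene case [([242.7, 233.5], 0.84)]
scene lid_hinge [([235.4, 233.7], 0.98)]
scene lid_mark []
scene catch_grip [([250.3, 197.0], 0.73)]
scene tin_a [([156.2, 277.0], 0.94), ([186.7, 206.8], 0.7)]
scene bowl [([328.9, 234.6], 0.65)]
scene roller [([261.9, 289.8], 0.55), ([185.0, 208.3], 0.31)]
scene block [([301.5, 207.4], 0.76)]
[... 741 characters left out ...]
 234.7], 0.66)]
side tin_a [([249.2, 330.1], 0.88), ([367.5, 283.7], 0.58)]
side bowl [([225.9, 207.3], 0.65)]
side roller [([320.3, 220.7], 0.63)]
side block [([188.3, 228.8], 0.94)]
side jar [([273.5, 203.3], 0.83)]
side brush [([204.5, 188.3], 0.85)]
[[-0.0, 0.955, 0.297, 0.076], [1.0, 0.0, 0.0, 0.001], [0.0, 0.297, -0.955, 0.031], [0.0, 0.0, 0.0, 1.0]] [[344.1184551778795, 0.0, 261.4963173347142], [0.0, 344.1184551778795, 193.30416021761292], [0.0, 0.0, 1.0]]
wrist key_center []
wrist key_eye []
wrist hook_seat []
wrist hook_tip []
wrist case []
wrist lid_hinge []
wrist lid_mark []
wrist catch_grip []
wrist tin_a []
wrist bowl []
wrist roller []
wrist block []
wrist jar []
wrist brush []
```

View pics/0_scene.png

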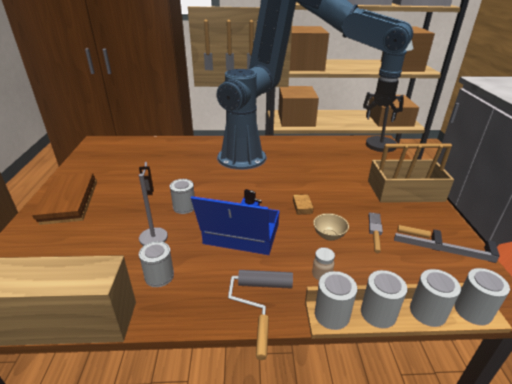

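View pics/0_side.png

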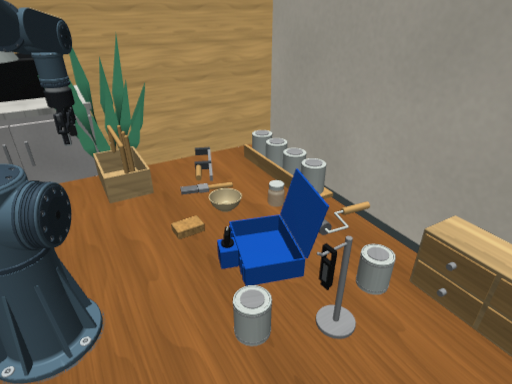

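View pics/0_wrist.png

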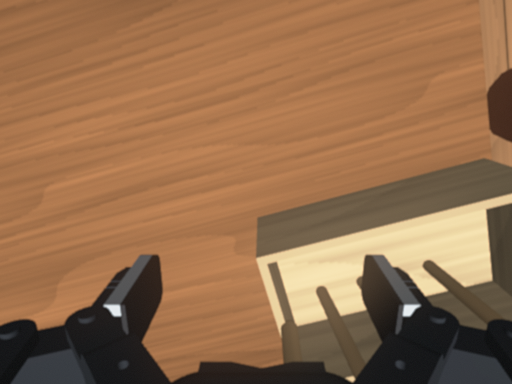

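```bash
cat > h.py <<'E'
import numpy as np
from scipy.optimize import least_squares
from scipy.spatial.transform import Rotation as R
def proj(P,K,V):
    P=np.atleast_2d(P); c=P@V[:3,:3].T+V[:3,3]
    q=np.c_[c[:,0],-c[:,1],-c[:,2]]@K.T
    return q[:,:2]/q[:,2:]
def tri(obs):
    f=lambda x:np.concatenate([(proj(x,K,V)-uv).ravel() for uv,K,V in obs])
    r=least_squares(f,[0.5,0,0.1]);return r.x,np.abs(r.fun).max()
def wristview(o,p):
    w,x,y,z=o["eef_rot"];T=np.eye(4);T[:3,:3]=R.from_quat([x,y,z,w]).as_matrix();T[:3,3]=o["eef_pos"]
    return np.linalg.inv(T@p["tool_from_camera"])
def yawrect(): pass
def ray(uv,K,V,z):
    d=np.array([(uv[0]-K[0,2])/K[0,0],-(uv[1]-K[1,2])/K[1,1],-1]);d=V[:3,:3].T@d;c=-V[:3,:3].T@V[:3,3]
    return c+d*(z-c[2])/d[2]
E
python3 - <<'E'
from h import *
from bench import cams
s=cams.camera("scene");d=cams.camera("side")
S=(s["camera_matrix"],s["view"]);D=(d["camera_matrix"],d["view"])
import pickle;pickle.dump((S,D),open("cal.pkl","wb"))
for n,a,b in[("key_center",(146.7,179.8),(324.4,268)),("eye",(144.3,171.9),(325.5,258.3)),("seat",(144.3,167.2),(327.5,251.4)),("tip",(143.8,161.8),(320,254)),("case",(242.7,233.5),(262.3,255)),("hinge",(235.4,233.7),(289.3,233.1)),("catch",(250.3,197),(225.9,234.7)),
 ("tinA",(156.2,277),(367.5,283.7)),("tinB",(186.7,206.8),(249.2,330.1)),("bowl",(328.9,234.6),(225.9,207.3)),("jar",(320.5,276),(273.5,203.3)),("block",(301.5,207.4),(188.3,228.8)),("brush",(371.7,230.4),(204.5,188.3)),("roller",(261.9,289.8),(320.3,220.7))]:
    x,e=tri([(a,*S),(b,*D)]);print(n,np.round(x,4),round(e,1))
E
```

```text
key_center [ 0.5157 -0.2913  0.1893] 0.2
eye [ 0.5129 -0.2941  0.2165] 0.0
seat [ 0.5153 -0.2933  0.2324] 0.7
tip [ 0.4925 -0.2986  0.239 ] 0.6
case [ 0.5521  0.0048 -0.0024] 0.1
hinge [ 0.6289 -0.0168  0.0614] 0.1
catch [0.4556 0.0348 0.0839] 0.7
tinA [ 0.7347 -0.2387 -0.0039] 2.5
tinB [ 0.3924 -0.2051 -0.0049] 0.8
bowl [0.572  0.2927 0.0026] 0.4
jar [ 0.7419  0.2369 -0.0081] 1.0
block [0.4099 0.2257 0.0036] 0.5
brush [0.5566 0.4442 0.0086] 0.5
roller [0.8051 0.0565 0.005 ] 0.6
```

```bash
python3 - <<'E'
import cv2
a=cv2.imread("pics/0_scene.png");b=cv2.imread("pics/0_side.png")
cv2.imwrite("pics/1a.png",cv2.resize(a[155:255,130:290],None,fx=5,fy=5,interpolation=cv2.INTER_CUBIC))
cv2.imwrite("pics/1b.png",cv2.resize(b[165:340,205:375],None,fx=4,fy=3.4,interpolation=cv2.INTER_CUBIC))
E
```

```text
(no output)
```

View pics/1a.png

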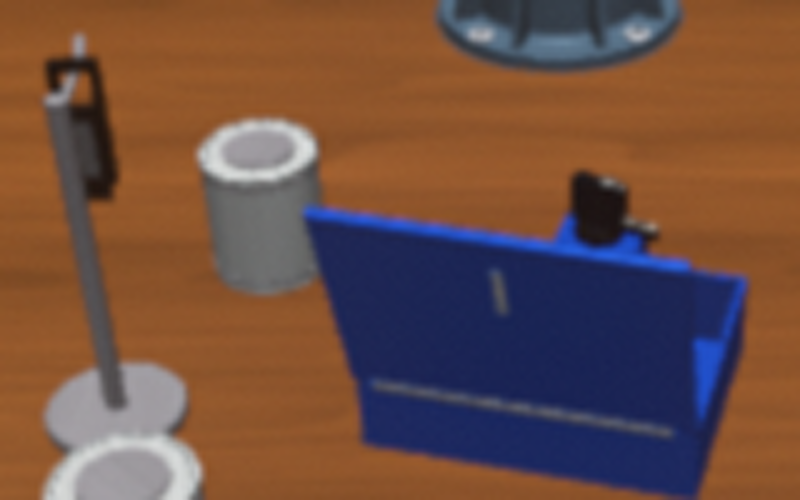

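View pics/1b.png

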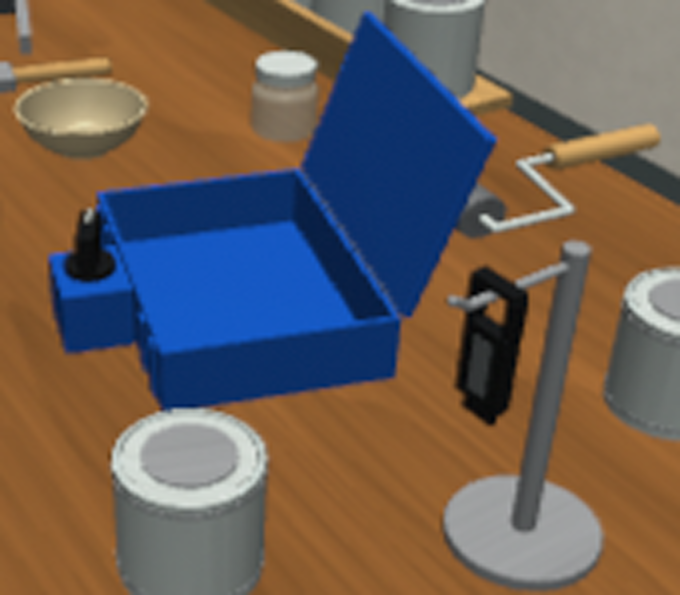

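```bash
python3 - <<'E'
from h import *
import pickle;S,D=pickle.load(open("cal.pkl","rb"))
# hook: x,y,yaw
def hp(p):
    c,s=np.cos(p[2]),np.sin(p[2]);W=lambda a,z:[p[0]+c*a,p[1]+s*a,z]
    return np.array([W(55,0)[:2]+[0]]) if 0 else np.array([[p[0]+c*a,p[1]+s*a,z] for a,z in[(.055,.242),(.055,.006),(-.025,.238),(0,.23),(0,.220),(0,.189)]])
us=np.array([(141.6,175),(153.2,235.8),(145.8,162.6),(144.3,167.2),(144.3,171.9),(146.7,179.8)])
ud=np.array([(348.8,237.6),(336.2,319.4),(318.2,253.8),(327.5,251.4),(325.5,258.3),(324.4,268)])
f=lambda p:np.concatenate([(proj(hp(p),*S)-us).ravel(),(proj(hp(p),*D)-ud).ravel()])
r=least_squares(f,[.515,-.293,.2],loss="soft_l1");print("hook",r.x,np.degrees(r.x[2]));print(np.round(f(r.x).reshape(2,-1,2),1).tolist())
def cp(p):
    c,s=np.cos(p[2]),np.sin(p[2]);L=p[3]
    lx=.08-.16*np.cos(L);lz=.0605+.16*np.sin(L)
    ox=.008*np.sin(L);oz=.008*np.cos(L)
    pts=[(.08,-.11,0),(.08,.11,0),(lx,-.11,lz),(lx,.11,lz),
     (-.08,.11,.06),(.08,.11,.06),(.08,-.11,.06),(-.08,-.11,.06),(.08,-.11,0),(lx,.11,lz),(lx,-.11,lz),(.08,0,.0605),(-.105,0,.094),(.08,0,.0605),(-.105,0,.094),(0,0,0),(0,0,0)]
    return np.array([[p[0]+c*a-s*b,p[1]+s*a+c*b,z] for a,b,z in pts])
cam=[0,0,0,0]+[1]*7+[0,0,1,1,0,1]
uv=np.array([(202.6,243.6),(269.4,254),(191.2,196.6),(268,207.6),(229.5,221.5),(280,215.6),(304.5,258.5),(244.5,268.5),(304,275.3),(297.5,169.4),(328,206.2),(235.4,233.7),(250.3,197),(289.3,233.1),(225.9,234.7),(242.7,233.5),(262.3,255)])
def g(p):
    P=cp(p);return np.concatenate([proj(q,*(D if k else S))[0]-u for q,k,u in zip(P,cam,uv)])
r=least_squares(g,[.55,0,-.28,1.75],loss="soft_l1");print("case",r.x);print(np.round(g(r.x).reshape(-1,2),1).tolist())
E
```

```text
hook [ 0.51639845 -0.29210922  0.07557053] 4.329872355869268
[[[-1.2, -0.8], [-0.4, 1.0], [-1.0, -0.2], [-0.3, 1.4], [0.2, -0.5], [-0.5, 0.3]], [[-0.7, -0.9], [-1.7, 0.8], [-0.6, -0.8], [-0.5, 0.2], [0.9, -2.6], [0.4, 0.2]]]
case [ 5.53503178e-01  1.82283994e-03 -2.68459047e-01  1.88400833e+00]
[[-0.4, -0.1], [-0.5, 0.8], [-1.1, 0.4], [-0.4, 0.8], [-1.3, -0.7], [-1.4, -1.9], [-0.3, -0.7], [-0.3, -0.3], [-1.3, -0.1], [-1.2, -1.8], [-0.2, -1.1], [-0.9, 0.7], [-0.9, -3.7], [1.0, 0.5], [0.0, -1.2], [-1.0, -0.1], [0.8, -0.3]]
```

```bash
cat >> h.py <<'E'
def psi(o):
    w,x,y,z=o["eef_rot"];M=R.from_quat([x,y,z,w]).as_matrix();return M,np.degrees(np.arctan2(M[1,1],M[0,1]))
def rel(o,P,ps=None):
    M,p0=psi(o);off=M.T@(np.array(P)-o["eef_pos"])
    s=0 if ps is None else -((ps-p0+180)%360-180)
    print("offset mm",np.round(off*1000,1).tolist(),"spin",round(s,1),"psi",round(p0,2),"eef",np.round(o["eef_pos"],4).tolist())
    return off
E
python3 - <<'E'
from h import *
from bench import ctrl
rel(ctrl.get_obs(),[.505,-.293,.47],-81)
E
```

```text
offset mm [-565.3, -721.1, -65.3] spin 155.4 psi 74.37 eef [0.1549, 0.5538, 0.4047]
```

```bash
python3 -m handwheel '[{"offset":[0,0,-0.06],"spin":10,"grip":1},{"offset":[-0.565,-0.721,-0.065],"spin":155,"grip":1},{"offset":[-0.565,-0.721,-0.065],"spin":155,"grip":1},{"offset":[-0.565,-0.721,-0.065],"spin":155,"grip":1},{"offset":[-0.565,-0.721,-0.065],"spin":155,"grip":1},{"offset":[-0.565,-0.721,-0.065],"spin":155,"grip":1},{"offset":[-0.565,-0.721,-0.065],"spin":155,"grip":1},{"offset":[-0.565,-0.721,-0.065],"spin":155,"grip":1},{"offset":[-0.565,-0.721,-0.065],"spin":155,"grip":1},{"offset":[-0.565,-0.721,-0.065],"spin":155,"grip":1},{"offset":[-0.565,-0.721,-0.065],"spin":155,"grip":1},{"offset":[-0.565,-0.721,-0.065],"spin":155,"grip":1},{"offset":[-0.565,-0.721,-0.065],"spin":155,"grip":1},{"offset":[-0.565,-0.721,-0.065],"spin":155,"grip":1},{"offset":[-0.565,-0.721,-0.065],"spin":155,"grip":1},{"offset":[-0.565,-0.721,-0.065],"spin":155,"grip":1},{"offset":[-0.565,-0.721,-0.065],"spin":155,"grip":1},{"offset":[-0.565,-0.721,-0.065],"spin":155,"grip":1},{"offset":[-0.565,-0.721,-0.065],"spin":155,"grip":1}]'
cat > look.py <<'E'
import sys,cv2
from h import *
from bench import ctrl,cams,landmark_of
o=ctrl.get_obs();n=sys.argv[1];cam=sys.argv[2]
p=cams.camera(cam)
V=wristview(o,p) if cam=="wrist" else p["view"]
cv2.imwrite(f"pics/{n}.png",p["color"][:,:,::-1])
import pickle;pickle.dump((o,p["camera_matrix"],V),open(f"pics/{n}.pkl","wb"))
print("psi",round(psi(o)[1],2),np.round(o["eef_pos"],4),o["opening"])
for t in sys.argv[3:]:
    print(t,[(np.round(d["uv"],1).tolist(),round(d["confidence"],2)) for d in landmark_of(p,t)[:3]])
E
python3 look.py 2w wrist key_center key_eye hook_seat hook_tip
```

```text
time_s: 4.72
eef_pos: [0.5046, -0.2915, 0.47]
eef_rot: [0.0, 0.997, 0.082, 0.0]
wrist_force: [-0.2, 0.5, -0.1]
opening: 0.999
psi -80.56 [ 0.5046 -0.2915  0.47  ] 0.9988363536426136
key_center [([267.0, 170.4], 0.92)]
key_eye [([269.1, 180.5], 0.9)]
hook_seat [([263.2, 191.5], 0.73)]
hook_tip [([260.1, 233.1], 0.86)]
```

View pics/2w.png

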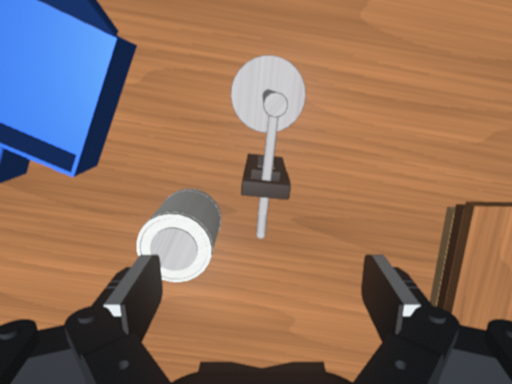

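```bash
python3 - <<'E'
from h import *;import pickle
o,K,V=pickle.load(open("pics/2w.pkl","rb"))
t=ray((260.5,234),K,V,.238);p=ray((275.5,103),K,V,.242);print(t,p,np.degrees(np.arctan2(*(p-t)[[1,0]])),np.linalg.norm(p-t))
u=(p-t)/np.linalg.norm((p-t)[:2]);print("seat",t+u*.025)
w1=ray((270,135),K,V,.23);w2=ray((263.5,200),K,V,.23);print("wire",w1,w2,np.degrees(np.arctan2(*(w1-w2)[[1,0]])))
for c in[(242,193),(290,198),(284,158),(249,155)]: print(ray(c,K,V,.239))
print([ray(c,K,V,z) for c,z in[((267,170.4),.189),((269,180.5),.22),((263.2,191.5),.23)]])
E
```

```text
[ 0.49106569 -0.29230788  0.238     ] [ 0.5719365  -0.28735965  0.242     ] 3.5013830540463626 0.08112073445383221
seat [ 0.51601902 -0.29078107  0.23923423]
wire [ 0.5525409 -0.2879296  0.23     ] [ 0.51115866 -0.29090629  0.23      ] 4.114294830971424
[ 0.51637558 -0.27673517  0.239     ]
[ 0.51801833 -0.30609946  0.239     ]
[ 0.54177388 -0.29795162  0.239     ]
[ 0.54016149 -0.27734679  0.239     ]
[array([ 0.52108322, -0.29211515,  0.189     ]), array([ 0.52181253, -0.29284227,  0.22      ]), array([ 0.5167263, -0.289778 ,  0.23     ])]
```

```bash
python3 - <<'E'
from h import *
from bench import ctrl
rel(ctrl.get_obs(),[.520,-.2914,.371],-86)
E
```

```text
offset mm [15.1, 1.7, 99.1] spin 5.4 psi -80.58 eef [0.5047, -0.2921, 0.4701]
```

```bash
python3 -m handwheel '[{"offset":[0.015,0.0015,0],"spin":5.4,"grip":1},{"offset":[0.015,0.0015,0.03],"spin":5.4,"grip":1},{"offset":[0.015,0.0015,0.06],"spin":5.4,"grip":1},{"offset":[0.015,0.0015,0.085],"spin":5.4,"grip":1},{"offset":[0.015,0.0015,0.099],"spin":5.4,"grip":1},{"offset":[0.015,0.0015,0.099],"spin":5.4,"grip":1}]'
python3 look.py 3w wrist key_center key_eye hook_seat hook_tip; python3 look.py 3s side; python3 look.py 3c scene
python3 - <<'E'
import cv2
a=cv2.imread("pics/3c.png");b=cv2.imread("pics/3s.png")
cv2.imwrite("pics/3x.png",cv2.hconcat([cv2.resize(a[100:200,100:200],(400,400),interpolation=2),cv2.resize(b[200:300,270:370],(400,400),interpolation=2)]))
E
```

```text
time_s: 5.72
eef_pos: [0.5196, -0.2916, 0.3699]
eef_rot: [-0.001, 0.999, 0.035, -0.001]
wrist_force: [-0.1, -0.0, 0.1]
opening: 1.0
psi -86.02 [ 0.5196 -0.2916  0.3699] 1.000428654049263
key_center [([263.1, 249.6], 0.66)]
key_eye [([262.5, 282.3], 0.63)]
hook_seat [([260.0, 380.9], 0.57), ([265.5, 281.7], 0.28)]
hook_tip [([261.3, 381.7], 0.75)]
psi -86.03 [ 0.5201 -0.2921  0.3721] 1.000851598057704
psi -86.03 [ 0.52   -0.292   0.3718] 1.0004431286368378
```

View pics/3w.png

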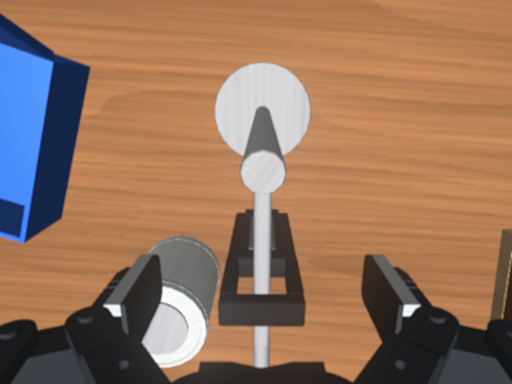

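View pics/3x.png

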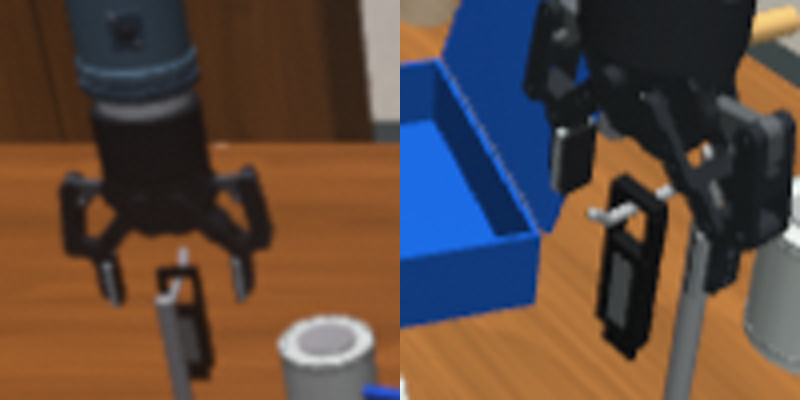

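```bash
python3 - <<'E'
from h import *;import pickle
o,K,V=pickle.load(open("pics/3w.pkl","rb"))
for c in[(220,296),(303,296)]: print(ray(c,K,V,.239))
for c in[(218,325),(304,325)]: print(ray(c,K,V,.239),ray(c,K,V,.233))
E
```

```text
[ 0.52735734 -0.27616256  0.239     ]
[ 0.5293009  -0.30381059  0.239     ]
[ 0.51578261 -0.27586151  0.239     ] [ 0.5109933  -0.27528217  0.233     ]
[ 0.51786079 -0.30536524  0.239     ] [ 0.51319685 -0.30656575  0.233     ]
```

```bash
python3 -m handwheel '[{"offset":[0.002,0,0],"spin":0,"grip":1},{"offset":[0.002,0,0],"spin":0,"grip":0},{"offset":[0.002,0,0],"spin":0,"grip":0},{"offset":[0.002,0,0],"spin":0,"grip":0},{"offset":[0.002,0,0],"spin":0,"grip":0},{"offset":[0.002,0,0],"spin":0,"grip":0},{"offset":[0.002,0,0],"spin":0,"grip":0}]'
python3 look.py 4w wrist; python3 look.py 4s side
python3 - <<'E'
import cv2
a=cv2.imread("pics/4w.png");b=cv2.imread("pics/4s.png")
cv2.imwrite("pics/4x.png",cv2.hconcat([cv2.resize(a,(400,300),interpolation=2),cv2.resize(b[200:300,270:370],(300,300),interpolation=2)]))
E
```

```text
time_s: 6.95
eef_pos: [0.5218, -0.2917, 0.3708]
eef_rot: [0.0, 0.999, 0.035, 0.0]
wrist_force: [0.2, 0.5, 1.2]
opening: 0.343
psi -86.03 [ 0.5218 -0.2917  0.3708] 0.3429441680735245
psi -86.03 [ 0.5218 -0.2917  0.3708] 0.33962396558071234
```

View pics/4x.png

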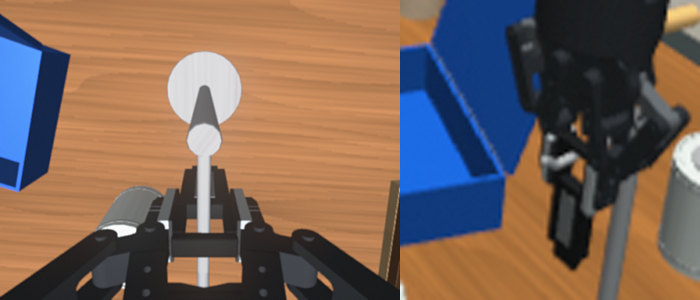

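```bash
python3 -m handwheel '[{"offset":[0,0,-0.007],"spin":0,"grip":0},{"offset":[0,0,-0.0135],"spin":0,"grip":0},{"offset":[0,0,-0.0135],"spin":0,"grip":0},{"offset":[-0.02,0,-0.0135],"spin":0,"grip":0},{"offset":[-0.04,0,-0.0135],"spin":0,"grip":0},{"offset":[-0.06,0,-0.0135],"spin":0,"grip":0},{"offset":[-0.08,0,-0.0135],"spin":0,"grip":0},{"offset":[-0.08,0,-0.0135],"spin":0,"grip":0}]'
python3 look.py 5w wrist; python3 look.py 5s side key_center key_eye
python3 - <<'E'
import cv2
a=cv2.imread("pics/5w.png");b=cv2.imread("pics/5s.png")
cv2.imwrite("pics/5x.png",cv2.hconcat([cv2.resize(a,(400,300),interpolation=2),cv2.resize(b[200:300,270:370],(300,300),interpolation=2)]))
E
```

```text
time_s: 8.05
eef_pos: [0.4412, -0.2973, 0.3842]
eef_rot: [-0.0, 0.999, 0.034, -0.0]
wrist_force: [-0.2, 0.7, -0.4]
opening: 0.345
psi -86.1 [ 0.4412 -0.2973  0.3842] 0.34473004914382055
psi -86.09 [ 0.4419 -0.2974  0.3844] 0.341699011358765
key_center [([295.2, 278.9], 0.85)]
key_eye [([296.8, 268.5], 0.59)]
```

View pics/5x.png

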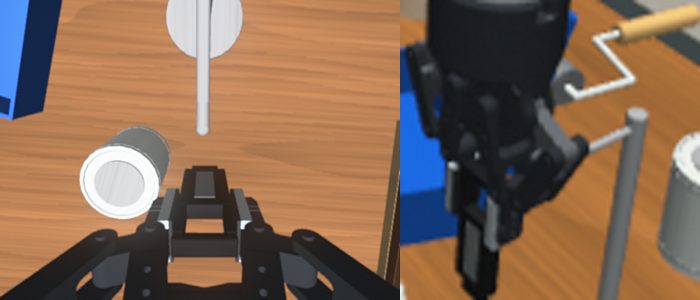

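```bash
python3 - <<'E'
from h import *
from bench import ctrl
rel(ctrl.get_obs(),[.5558,.0479,.45],-15.4)
E
```

```text
offset mm [137.0, -336.4, -65.7] spin -70.6 psi -86.01 eef [0.4425, -0.2973, 0.3843]
```

```bash
python3 -m handwheel '[{"offset":[0,0,-0.03],"spin":0,"grip":0},{"offset":[0,0,-0.065],"spin":0,"grip":0},{"offset":[0.02,-0.05,-0.065],"spin":-9,"grip":0},{"offset":[0.04,-0.10,-0.065],"spin":-18,"grip":0},{"offset":[0.06,-0.15,-0.065],"spin":-28,"grip":0},{"offset":[0.08,-0.20,-0.065],"spin":-38,"grip":0},{"offset":[0.10,-0.25,-0.065],"spin":-48,"grip":0},{"offset":[0.12,-0.30,-0.065],"spin":-58,"grip":0},{"offset":[0.13,-0.32,-0.065],"spin":-66,"grip":0},{"offset":[0.137,-0.336,-0.065],"spin":-70.6,"grip":0},{"offset":[0.137,-0.336,-0.065],"spin":-70.6,"grip":0}]'
python3 look.py 6w wrist case catch_grip lid_hinge; python3 look.py 6s side key_center key_eye case; python3 look.py 6c scene
```

```text
time_s: 9.62
eef_pos: [0.5558, 0.0488, 0.4489]
eef_rot: [-0.0, 0.795, 0.607, -0.0]
wrist_force: [0.2, -0.5, -0.2]
opening: 0.339
psi -15.32 [0.5558 0.0488 0.4489] 0.3388581233266318
case [([267.6, 188.6], 0.79)]
catch_grip []
lid_hinge [([344.8, 202.2], 0.66)]
psi -15.53 [0.5554 0.0468 0.4491] 0.3429543925654842
key_center [([254.8, 168.8], 0.62)]
key_eye [([255.1, 155.6], 0.72), ([327.2, 252.1], 0.66), ([257.2, 167.3], 0.45)]
case [([265.6, 256.0], 0.7)]
psi -15.51 [0.5553 0.0468 0.4493] 0.34231130565317713
```

View pics/6w.png

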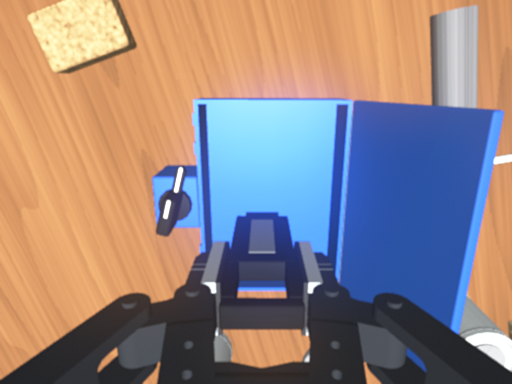

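View pics/6s.png

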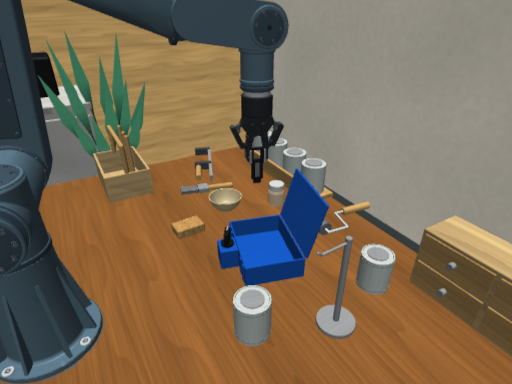

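```bash
python3 - <<'E'
from h import *;import pickle,cv2
o,K,V=pickle.load(open("pics/6w.pkl","rb"))
a=ray((194.5,99.5),K,V,.06);b=ray((350,99.5),K,V,.06);print(a,b,np.linalg.norm(b-a),np.arctan2(*(b-a)[[1,0]]))
c=ray((202,250),K,V,.06);print("front edge yaw",np.arctan2(*(a-c)[[1,0]])-np.pi/2)
cs=lambda th,x,y:np.array([.5535+np.cos(th)*x-np.sin(th)*y,.0018+np.sin(th)*x+np.cos(th)*y])
print(cs(-.268,-.08,.11),cs(-.268,.08,.11))
P=np.array([cs(-.268,x,y).tolist()+[z] for x,y,z in[(-.08,.11,.06),(.08,.11,.06),(-.08,-.11,.06),(-.105,0,.106),(0,0,.004)]])
print(proj(P,K,V).round(1).tolist())
for uv,z in[((180,169),.079),((166,207),.106),((178,178),.079),((163,232),.106)]: print(ray(uv,K,V,z))
im=cv2.imread("pics/6w.png")[140:250,140:260];cv2.imwrite("pics/6z.png",cv2.resize(im,None,fx=5,fy=5,interpolation=2))
E
```

```text
[0.50750938 0.1284079  0.06      ] [0.65795918 0.08718059 0.06      ] 0.15599626085580615 -0.2674613970031292
front edge yaw -0.27365094104175824
[0.50548418 0.12905754] [0.65977256 0.086689  ]
[[192.4, 99.4], [351.9, 99.5], [203.3, 290.4], [164.2, 218.5], [270.0, 188.7]]
[0.47538241 0.06775741 0.079     ]
[0.45800478 0.04033204 0.106     ]
[0.47030842 0.05942804 0.079     ]
[0.44620637 0.01655473 0.106     ]
```

View pics/6z.png

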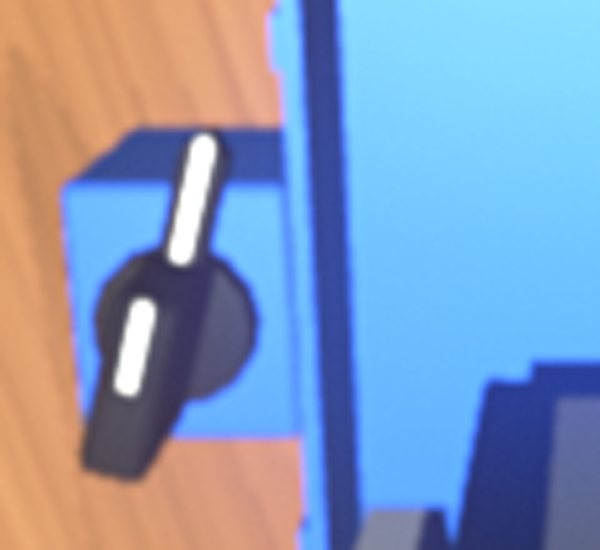

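```bash
python3 -m handwheel '[{"offset":[0,0,0.04],"spin":0,"grip":0},{"offset":[0,0,0.09],"spin":0,"grip":0},{"offset":[0,0,0.14],"spin":0,"grip":0},{"offset":[0,0,0.18],"spin":0,"grip":0},{"offset":[0,0,0.20],"spin":0,"grip":0},{"offset":[0,0,0.209],"spin":0,"grip":0},{"offset":[0,0,0.209],"spin":0,"grip":0}]'
python3 look.py 7w wrist
```

```text
time_s: 10.95
eef_pos: [0.5555, 0.0473, 0.2402]
eef_rot: [-0.0, 0.796, 0.606, -0.0]
wrist_force: [-0.2, 0.3, 0.6]
opening: 0.338
psi -15.45 [0.5555 0.0473 0.2402] 0.3383875917578632
```

View pics/7w.png

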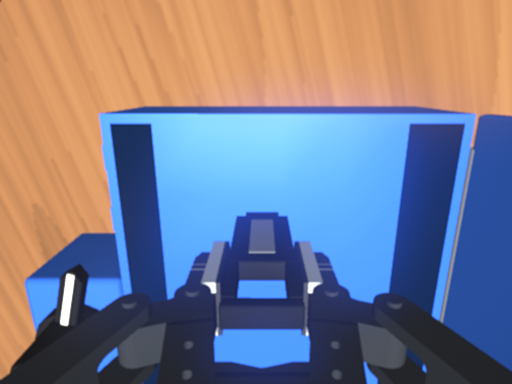

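```bash
python3 -m handwheel '[{"offset":[0,0,0.002],"spin":0,"grip":0},{"offset":[0,0,0.004],"spin":0,"grip":0},{"offset":[0,0,0.004],"spin":0,"grip":0}]'; python3 -m handwheel '[{"offset":[0,0,0.002],"spin":0,"grip":0},{"offset":[0,0,0.002],"spin":0,"grip":0}]'
```

```text
time_s: 11.38
eef_pos: [0.5554, 0.0475, 0.2364]
eef_rot: [0.0, 0.796, 0.606, 0.0]
wrist_force: [-0.8, 0.4, 0.1]
opening: 0.338
time_s: 11.62
eef_pos: [0.5558, 0.0475, 0.2358]
eef_rot: [0.0, 0.796, 0.606, 0.0]
wrist_force: [-4.0, 0.3, 12.0]
opening: 0.341
```

```bash
python3 -m handwheel '[{"offset":[-0.007,0,0.000],"spin":0,"grip":0},{"offset":[-0.0135,0,0.001],"spin":0,"grip":0},{"offset":[-0.02,0,0.0025],"spin":0,"grip":0},{"offset":[-0.02,0,0.0025],"spin":0,"grip":0}]'; python3 look.py 8w wrist
```

```text
time_s: 12.12
eef_pos: [0.5518, 0.0287, 0.2349]
eef_rot: [0.001, 0.796, 0.605, 0.003]
wrist_force: [-1.6, 5.1, 16.6]
opening: 0.341
psi -15.47 [0.5518 0.0287 0.2349] 0.34056661521618303
```

View pics/8w.png

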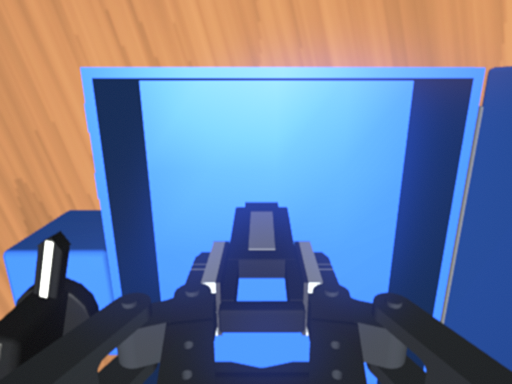

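```bash
python3 -m handwheel '[{"offset":[0,0,0.003],"spin":0,"grip":0},{"offset":[-0.008,0,0.005],"spin":0,"grip":0},{"offset":[-0.016,0,0.007],"spin":0,"grip":0},{"offset":[-0.016,0,0.007],"spin":0,"grip":0}]'; python3 look.py 9w wrist
```

```text
time_s: 12.68
eef_pos: [0.5475, 0.0126, 0.2286]
eef_rot: [0.002, 0.796, 0.606, 0.002]
wrist_force: [-4.5, 1.6, 23.5]
opening: 0.339
psi -15.45 [0.5475 0.0126 0.2286] 0.33899949334526586
```

View pics/9w.png

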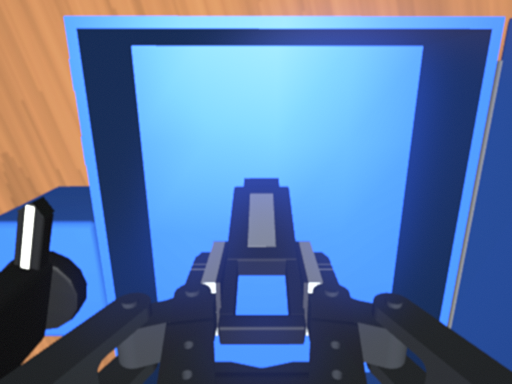

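```bash
python3 -m handwheel '[{"offset":[-0.008,0,0.005],"spin":0,"grip":0},{"offset":[-0.016,0,0.010],"spin":0,"grip":0},{"offset":[-0.022,0,0.015],"spin":0,"grip":0},{"offset":[-0.022,0,0.015],"spin":0,"grip":0}]'; python3 look.py 10w wrist
```

```text
time_s: 13.22
eef_pos: [0.5415, -0.0096, 0.2124]
eef_rot: [0.002, 0.796, 0.606, 0.001]
wrist_force: [-3.2, -2.8, 16.8]
opening: 0.345
psi -15.45 [ 0.5415 -0.0096  0.2124] 0.34473611110565183
```

View pics/10w.png

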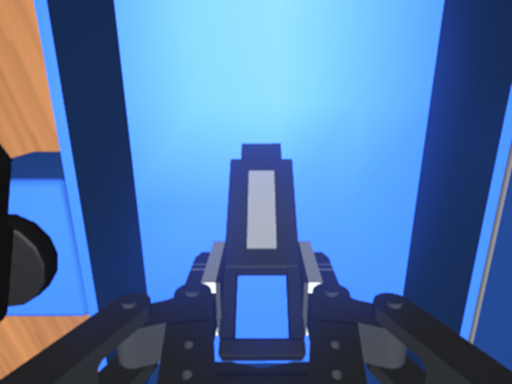

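```bash
python3 -m handwheel '[{"offset":[-0.006,0,0.006],"spin":0,"grip":0},{"offset":[-0.011,0,0.012],"spin":0,"grip":0},{"offset":[-0.015,0,0.018],"spin":0,"grip":0},{"offset":[-0.018,0,0.022],"spin":0,"grip":0},{"offset":[-0.018,0,0.022],"spin":0,"grip":0}]'; python3 look.py 11w wrist;python3 look.py 11s side
```

```text
time_s: 13.9
eef_pos: [0.5366, -0.0265, 0.1893]
eef_rot: [0.002, 0.796, 0.605, 0.002]
wrist_force: [0.5, -1.0, 8.0]
opening: 0.339
psi -15.48 [ 0.5366 -0.0265  0.1893] 0.3393420245439834
psi -15.47 [ 0.5367 -0.0264  0.1894] 0.3427575993025473
```

View pics/11w.png

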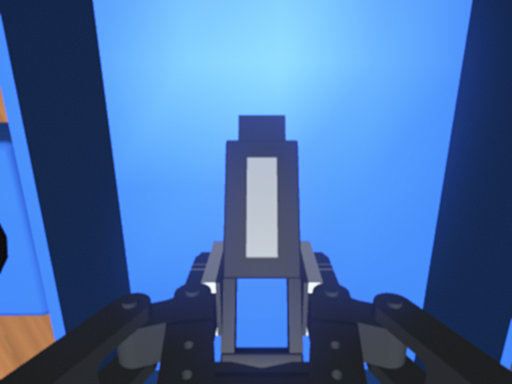

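View pics/11s.png

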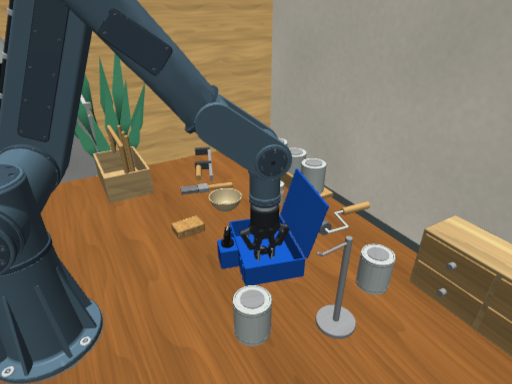

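```bash
python3 -m handwheel '[{"offset":[-0.002,0,0.004],"spin":0,"grip":0},{"offset":[-0.003,0,0.007],"spin":0,"grip":0},{"offset":[-0.003,0,0.007],"spin":0,"grip":0},{"offset":[-0.003,0,0.007],"spin":0,"grip":0.45},{"offset":[-0.003,0,0.007],"spin":0,"grip":0.6},{"offset":[-0.003,0,0.007],"spin":0,"grip":0.6},{"offset":[-0.003,0,0.007],"spin":0,"grip":0.6},{"offset":[-0.003,0,0.007],"spin":0,"grip":0.6}]'; python3 look.py 12w wrist
```

```text
time_s: 15.0
eef_pos: [0.5343, -0.0287, 0.1806]
eef_rot: [-0.0, 0.796, 0.606, -0.0]
wrist_force: [0.3, -0.8, -1.0]
opening: 0.605
psi -15.42 [ 0.5343 -0.0287  0.1806] 0.6048260905923584
```

View pics/12w.png

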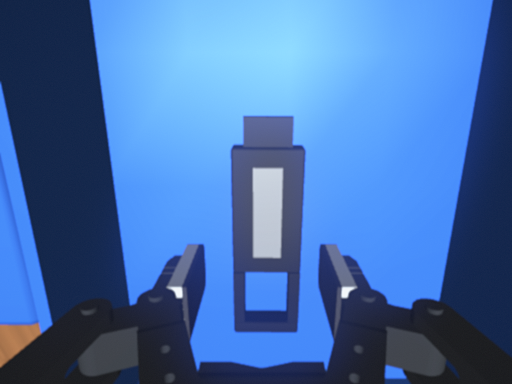

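```bash
cat >> h.py <<'E'
C0=np.array([.5535,.0018]);YAW=-.268
def cw(x,y,z):
    c,s=np.cos(YAW),np.sin(YAW);return [C0[0]+c*x-s*y,C0[1]+s*x+c*y,z]
def wc(P):
    c,s=np.cos(YAW),np.sin(YAW);d=np.array(P[:2])-C0;return [c*d[0]+s*d[1],-s*d[0]+c*d[1],P[2]]
E
python3 -m handwheel '[{"offset":[0,0,-0.03],"spin":0,"grip":0.6},{"offset":[0,0,-0.08],"spin":0,"grip":0.6},{"offset":[0,0,-0.14],"spin":0,"grip":0},{"offset":[0,0,-0.20],"spin":0,"grip":0},{"offset":[0,0,-0.26],"spin":0,"grip":0},{"offset":[0,0,-0.26],"spin":0,"grip":0},{"offset":[0,0,-0.26],"spin":0,"grip":0}]'
python3 look.py 13w wrist key_center catch_grip lid_hinge; python3 look.py 13s side
python3 - <<'E'
from h import *
from bench import ctrl
o=ctrl.get_obs();print(wc(o["eef_pos"]))
rel(o,cw(.185,0,.44),-15.4);rel(o,cw(.185,0,.358),-15.4)
E
```

```text
time_s: 15.92
eef_pos: [0.5341, -0.0286, 0.4403]
eef_rot: [-0.0, 0.796, 0.606, -0.0]
wrist_force: [-1.0, -0.3, -0.8]
opening: -0.001
psi -15.43 [ 0.5341 -0.0286  0.4403] -0.0012862796333567993
key_center [([264.3, 139.2], 0.64)]
catch_grip [([157.8, 138.5], 0.63), ([200.3, 306.3], 0.16)]
lid_hinge [([348.8, 127.5], 0.63)]
psi -15.43 [ 0.5341 -0.0287  0.4388] -0.004276137566404652
[np.float64(-0.010602866483390217), np.float64(-0.03451902519843323), np.float64(0.4390048045009456)]
offset mm [34.8, 195.6, -1.6] spin -0.0 psi -15.43 eef [0.5341, -0.0287, 0.439]
offset mm [34.8, 195.8, 80.4] spin -0.0 psi -15.43 eef [0.5341, -0.0287, 0.439]
```

View pics/13w.png

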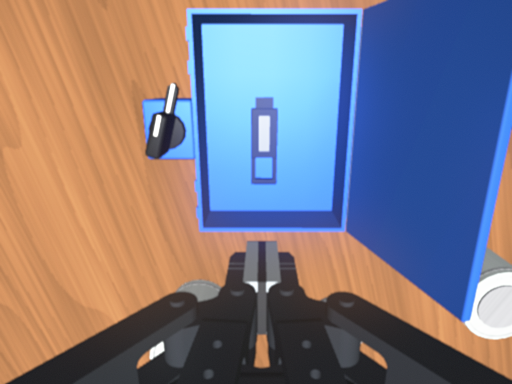

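View pics/13s.png

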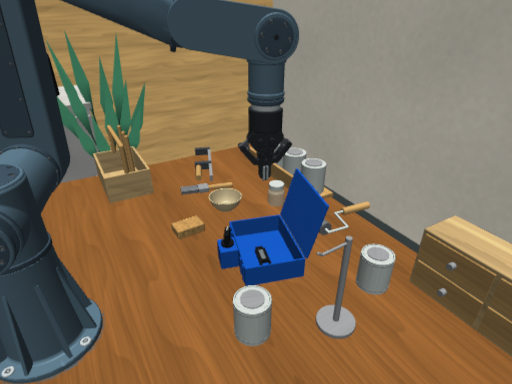

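```bash
python3 -m handwheel '[{"offset":[0.01,0.05,0],"spin":0,"grip":0},{"offset":[0.02,0.10,0],"spin":0,"grip":0},{"offset":[0.035,0.15,0],"spin":0,"grip":0},{"offset":[0.035,0.196,0],"spin":0,"grip":0},{"offset":[0.035,0.196,0],"spin":0,"grip":0},{"offset":[0.035,0.196,0.04],"spin":0,"grip":0},{"offset":[0.035,0.196,0.08],"spin":0,"grip":0},{"offset":[0.035,0.196,0.08],"spin":0,"grip":0}]'; python3 look.py 14c scene; python3 look.py 14s side;  python3 - <<'E'
from h import *
from bench import ctrl
o=ctrl.get_obs();print(wc(o["eef_pos"]),o["wrist_force"])
import cv2
a=cv2.imread("pics/14c.png");b=cv2.imread("pics/14s.png")
cv2.imwrite("pics/14x.png",cv2.hconcat([cv2.resize(a[110:270,150:310],(400,400),interpolation=2),cv2.resize(b[140:300,210:370],(400,400),interpolation=2)]))
E
```

```text
time_s: 17.18
eef_pos: [0.7307, -0.0467, 0.3556]
eef_rot: [-0.004, 0.796, 0.606, -0.003]
wrist_force: [-1.1, 0.2, -0.1]
opening: -0.002
psi -15.43 [ 0.7307 -0.0467  0.3556] -0.001525725428318839
psi -15.42 [ 0.7317 -0.0469  0.3591] 0.004287122924661035
[np.float64(0.18548568284752145), np.float64(0.0003048236743700902), np.float64(0.36154652254442654)] [-0.67994192 -0.01554853  0.59670534]
```

View pics/14x.png

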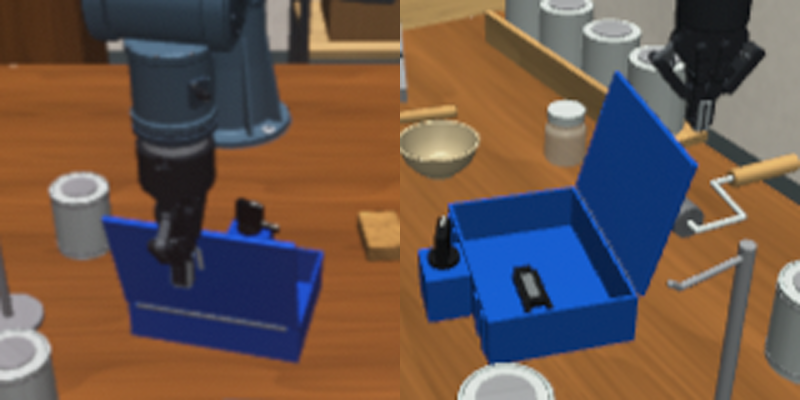

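```bash
python3 -m handwheel '[{"offset":[0,-0.025,0],"spin":0,"grip":0},{"offset":[0,-0.045,0],"spin":0,"grip":0},{"offset":[0,-0.065,0],"spin":0,"grip":0},{"offset":[0,-0.0825,0],"spin":0,"grip":0},{"offset":[0,-0.10,0.001],"spin":0,"grip":0},{"offset":[0,-0.115,0.002],"spin":0,"grip":0},{"offset":[0,-0.131,0.006],"spin":0,"grip":0},{"offset":[0,-0.146,0.012],"spin":0,"grip":0},{"offset":[0,-0.16,0.0205],"spin":0,"grip":0},{"offset":[0,-0.173,0.0305],"spin":0,"grip":0},{"offset":[0,-0.173,0.0305],"spin":0,"grip":0}]'; python3 look.py 15s side; python3 - <<'E'
from h import *
from bench import ctrl
o=ctrl.get_obs();print(wc(o["eef_pos"]),o["wrist_force"])
E
```

```text
time_s: 18.65
eef_pos: [0.5659, -0.0009, 0.3324]
eef_rot: [0.001, 0.796, 0.606, 0.001]
wrist_force: [0.6, 0.2, 0.6]
opening: -0.003
psi -15.41 [ 0.5659 -0.0009  0.3324] -0.003267091821304187
[np.float64(0.01325568722513074), np.float64(0.0005677978519048415), np.float64(0.33256996171742725)] [-0.10137132  0.75848236 -0.13945528]
```

View pics/15s.png

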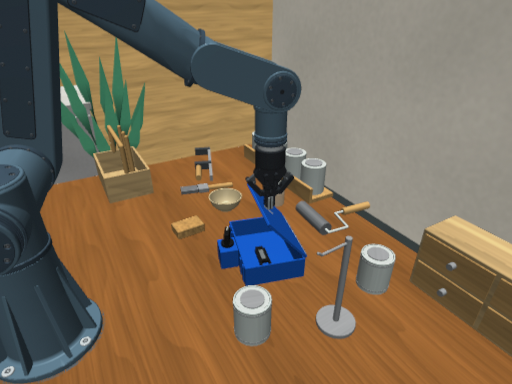

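```bash
python3 -m handwheel '[{"offset":[0,-0.012,0.0165],"spin":0,"grip":0},{"offset":[0,-0.022,0.0295],"spin":0,"grip":0},{"offset":[0,-0.03,0.0435],"spin":0,"grip":0},{"offset":[0,-0.036,0.059],"spin":0,"grip":0},{"offset":[0,-0.040,0.074],"spin":0,"grip":0},{"offset":[0,-0.042,0.084],"spin":0,"grip":0},{"offset":[0,-0.0425,0.089],"spin":0,"grip":0},{"offset":[0,-0.0425,0.089],"spin":0,"grip":0}]'; python3 look.py 16s side; python3 - <<'E'
from h import *
from bench import ctrl
o=ctrl.get_obs();print(wc(o["eef_pos"]),o["wrist_force"])
E
```

```text
time_s: 19.7
eef_pos: [0.5248, 0.0102, 0.2418]
eef_rot: [-0.001, 0.796, 0.606, -0.001]
wrist_force: [-6.2, 0.1, 10.7]
opening: 0.003
psi -15.42 [0.5248 0.0102 0.2418] 0.002811582468347639
[np.float64(-0.029943568796705324), np.float64(0.0005250263254348939), np.float64(0.24184801712802223)] [-6.48798242  0.61081105  9.83506112]
```

View pics/16s.png

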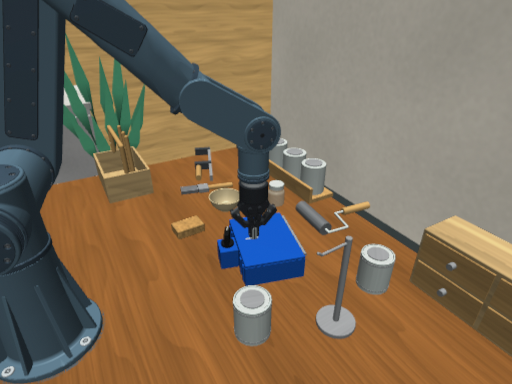

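```bash
python3 -m handwheel '[{"offset":[0,0,0.0015],"spin":0,"grip":0},{"offset":[0,0,0.0015],"spin":0,"grip":0},{"offset":[0,0,-0.02],"spin":0,"grip":0},{"offset":[0,0,-0.07],"spin":0,"grip":0},{"offset":[0,0,-0.13],"spin":0,"grip":0.4},{"offset":[0,0,-0.16],"spin":0,"grip":1},{"offset":[0,0,-0.16],"spin":0,"grip":1}]'; python3 look.py 17w wrist catch_grip lid_mark; python3 - <<'E'
from h import *
from bench import ctrl
o=ctrl.get_obs();print(wc(o["eef_pos"]),o["wrist_force"])
rel(o,cw(-.105,0,.38),-31.3)
E
```

```text
time_s: 20.62
eef_pos: [0.5258, 0.01, 0.4043]
eef_rot: [0.002, 0.796, 0.606, 0.002]
wrist_force: [0.2, -0.1, -0.1]
opening: 0.641
psi -15.43 [0.5258 0.01   0.4043] 0.6413222762482012
catch_grip [([169.1, 184.9], 0.79)]
lid_mark [([251.2, 175.2], 0.72)]
[np.float64(-0.030209581297841123), np.float64(0.0004640878860855766), np.float64(0.39966031414692904)] [-0.23442613 -0.83908262  0.45109321]
offset mm [-0.6, -74.7, 19.8] spin 15.9 psi -15.43 eef [0.5245, 0.0102, 0.3997]
```

View pics/17w.png

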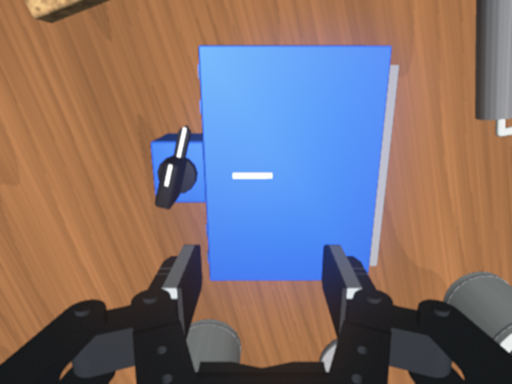

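```bash
python3 - <<'E'
from h import *;import pickle,cv2
o,K,V=pickle.load(open("pics/17w.pkl","rb"));o["eef_pos"]=o["eef_pos"]
im=cv2.imread("pics/17w.png")[110:220,140:290];cv2.imwrite("pics/17z.png",cv2.resize(im,None,fx=5,fy=5,interpolation=2))
E
```

```text
(no output)
```

View pics/17z.png

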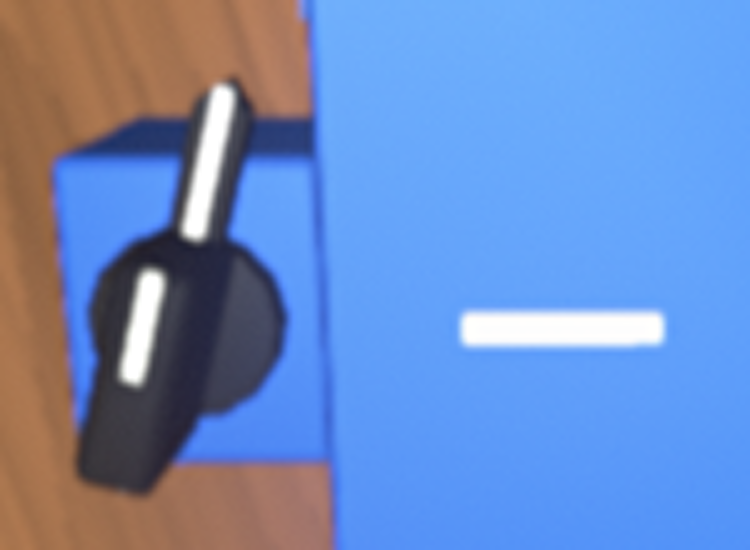

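```bash
python3 - <<'E'
from h import *;import pickle
o,K,V=pickle.load(open("pics/17w.pkl","rb"))
q=lambda x,y,z:ray((140+x/5,110+y/5),K,V,z)
an=lambda a,b:np.degrees(np.arctan2(*(b-a)[[1,0]]))
a=q(195,232,.079);b=q(224,90,.079);c=q(131,380,.106);d=q(152,274,.106)
m1=q(463,328,.0685);m2=q(662,328,.0685)
print("nose",an(a,b),"bar",an(c,d),"mark",an(m1,m2),"collar",q(188,325,.07), "barmid",(c+d)/2,"caseaxis",cw(-.105,0,.094))
print("markpts",wc(m1),wc(m2))
E
```

```text
nose 59.33330442674175 bar 59.33794568661821 mark -15.524028293583791 collar [0.45428082 0.02977845 0.07      ] barmid [0.45789438 0.0378109  0.106     ] caseaxis [np.float64(0.45224824470904), np.float64(0.029604353085435298), 0.094]
markpts [np.float64(-0.053442033756715863), np.float64(-0.00038275946552515476), np.float64(0.0685)] [np.float64(-0.0171578423842129), np.float64(-0.0004896314820554857), np.float64(0.0685)]
```

```bash
python3 - <<'E'
from h import *
from bench import ctrl
rel(ctrl.get_obs(),[.4525,.0297,.2505],-30.7)
E
```

```text
offset mm [-0.4, -74.2, 149.3] spin 15.3 psi -15.43 eef [0.5245, 0.0102, 0.3997]
```

```bash
python3 -m handwheel '[{"offset":[-0.0004,-0.04,0],"spin":8,"grip":0.7},{"offset":[-0.0004,-0.0742,0],"spin":15.3,"grip":0.7},{"offset":[-0.0004,-0.0742,0.0],"spin":15.3,"grip":0.7},{"offset":[-0.0004,-0.0742,0.04],"spin":15.3,"grip":0.7},{"offset":[-0.0004,-0.0742,0.08],"spin":15.3,"grip":0.7},{"offset":[-0.0004,-0.0742,0.10],"spin":15.3,"grip":0.7},{"offset":[-0.0004,-0.0742,0.10],"spin":15.3,"grip":0.7}]'; python3 look.py 18w wrist
```

```text
time_s: 21.65
eef_pos: [0.4527, 0.0295, 0.2987]
eef_rot: [-0.002, 0.869, 0.495, -0.002]
wrist_force: [1.4, -0.0, 1.1]
opening: 0.701
psi -30.69 [0.4527 0.0295 0.2987] 0.701144443282517
```

View pics/18w.png

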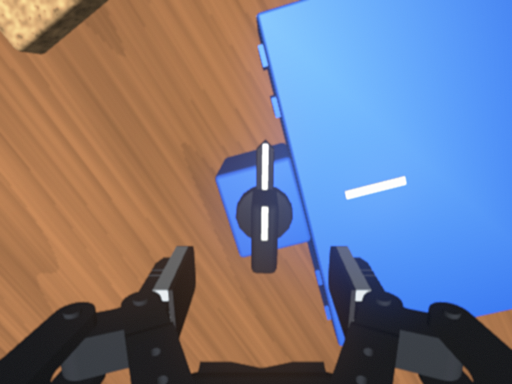

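```bash
python3 -m handwheel '[{"offset":[0,0.002,0.025],"spin":0,"grip":0.7},{"offset":[0,0.002,0.045],"spin":0,"grip":0.7},{"offset":[0,0.002,0.049],"spin":0,"grip":0.7},{"offset":[0,0.002,0.049],"spin":0,"grip":0.7}]'; python3 -m handwheel '[{"offset":[0,0,0],"spin":0,"grip":0},{"offset":[0,0,0],"spin":0,"grip":0},{"offset":[0,0,0],"spin":0,"grip":0},{"offset":[0,0,0],"spin":0,"grip":0},{"offset":[0,0,0],"spin":0,"grip":0},{"offset":[0,0,0],"spin":0,"grip":0}]';python3 look.py 19w wrist
```

```text
time_s: 22.2
eef_pos: [0.4556, 0.0284, 0.253]
eef_rot: [0.0, 0.869, 0.495, 0.0]
wrist_force: [0.1, -0.5, 1.1]
opening: 0.7
time_s: 22.95
eef_pos: [0.4541, 0.0293, 0.2528]
eef_rot: [-0.002, 0.869, 0.495, -0.001]
wrist_force: [-8.6, 4.6, 12.4]
opening: 0.154
psi -30.72 [0.4541 0.0293 0.2528] 0.15404565966054365
```

View pics/19w.png

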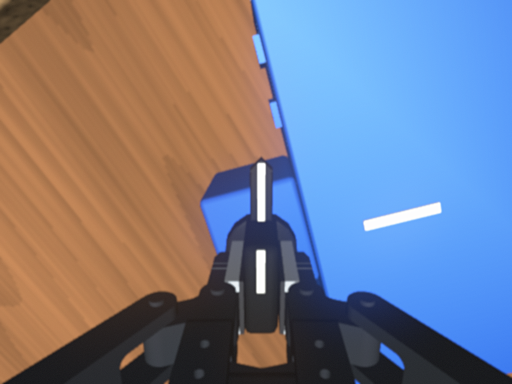

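```bash
python3 -m handwheel '[{"offset":[0,-0.0015,-0.001],"spin":0,"grip":0},{"offset":[0,-0.0015,-0.001],"spin":8,"grip":0},{"offset":[0,-0.0015,-0.001],"spin":16,"grip":0},{"offset":[0,-0.0015,-0.001],"spin":24,"grip":0},{"offset":[0,-0.0015,-0.001],"spin":32,"grip":0},{"offset":[0,-0.0015,-0.001],"spin":40,"grip":0},{"offset":[0,-0.0015,-0.001],"spin":40,"grip":0}]';python3 look.py 20w wrist
```

```text
time_s: 23.88
eef_pos: [0.4536, 0.0292, 0.2529]
eef_rot: [0.0, 0.986, 0.168, -0.0]
wrist_force: [1.8, -0.8, -6.1]
opening: 0.154
psi -70.66 [0.4536 0.0292 0.2529] 0.1539318444055826
```

View pics/20w.png

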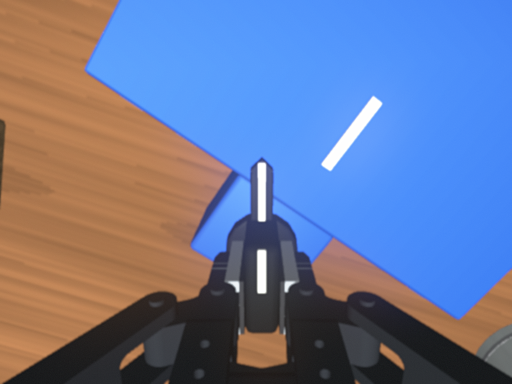

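```bash
python3 -m handwheel '[{"offset":[0,0,0.0005],"spin":8,"grip":0},{"offset":[0,0,0.0005],"spin":16,"grip":0},{"offset":[0,0,0.0005],"spin":24,"grip":0},{"offset":[0,0,0.0005],"spin":31,"grip":0},{"offset":[0,0,0.0005],"spin":34.7,"grip":0},{"offset":[0,0,0.0005],"spin":34.7,"grip":0}]';python3 look.py 21w wrist
```

```text
time_s: 24.68
eef_pos: [0.4537, 0.0288, 0.2529]
eef_rot: [0.001, 0.991, -0.133, -0.0]
wrist_force: [-1.9, -4.3, -0.3]
opening: 0.152
psi -105.26 [0.4537 0.0288 0.2529] 0.1518309915606896
```

View pics/21w.png

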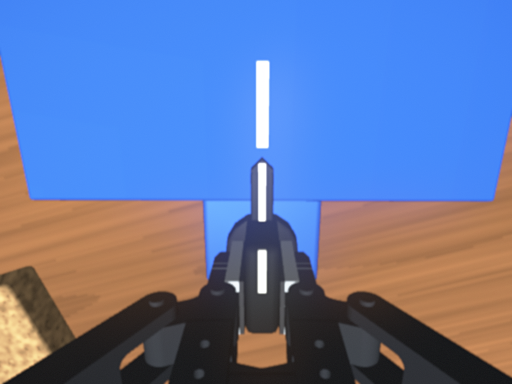

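The nose line (col 262, rows 165–220) is in line with the mark (col 262, rows 60–147). Now I let go and back off upward.

```bash
python3 -m handwheel '[{"offset":[0,0,0],"spin":0,"grip":0.3},{"offset":[0,0,0],"spin":0,"grip":0.5},{"offset":[0,0,0],"spin":0,"grip":0.7},{"offset":[0,0,0],"spin":0,"grip":0.7},{"offset":[0,0,0],"spin":0,"grip":0.7},{"offset":[0,0,-0.02],"spin":0,"grip":0.7},{"offset":[0,0,-0.06],"spin":0,"grip":0.7},{"offset":[0,0,-0.11],"spin":0,"grip":0.7},{"offset":[0,0,-0.15],"spin":0,"grip":0.7},{"offset":[0,0,-0.15],"spin":0,"grip":0.7},{"offset":[0,0,-0.15],"spin":0,"grip":0.7},{"offset":[0,0,-0.15],"spin":0,"grip":0.7}]';python3 look.py 22w wrist catch_grip lid_mark; python3 look.py 22s side; python3 look.py 22c scene
```

```text
time_s: 26.22
eef_pos: [0.4532, 0.0294, 0.401]
eef_rot: [-0.0, 0.991, -0.134, -0.002]
wrist_force: [0.6, 1.0, -0.6]
opening: 0.704
psi -105.43 [0.4532 0.0294 0.401 ] 0.7043269081765573
catch_grip [([265.8, 183.6], 0.92), ([260.7, 93.4], 0.44)]
lid_mark []
psi -105.43 [0.4535 0.0293 0.4016] 0.6992790515202244
psi -105.43 [0.4536 0.0293 0.4018] 0.6986817174237898
```

View pics/22w.png

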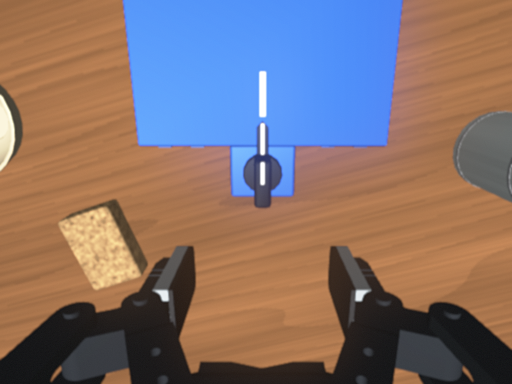

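View pics/22s.png

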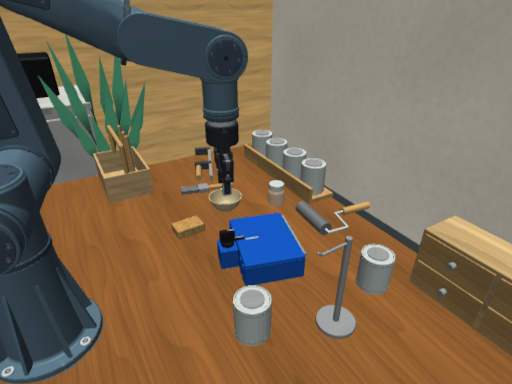

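View pics/22c.png

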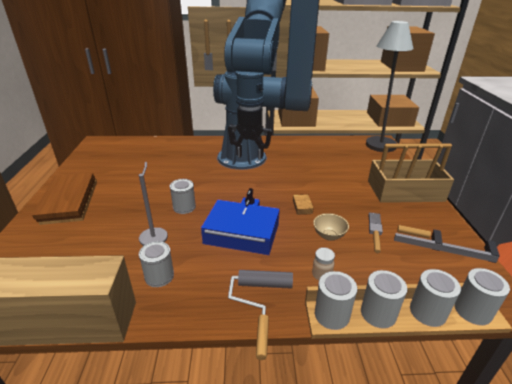

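```bash
python3 - <<'E'
from h import *;import pickle
from bench import ctrl
o,K,V=pickle.load(open("pics/22w.pkl","rb"))
a=ray((138.5,146),K,V,.0685);b=ray((388,146),K,V,.0685);print(wc(a),wc(b),np.linalg.norm(a-b))
n1=ray((263,157),K,V,.079);n2=ray((263,126),K,V,.079);m1=ray((263,117),K,V,.0685);m2=ray((263,72),K,V,.0685)
an=lambda a,b:np.arctan2(*(b-a)[[1,0]])
print("nose-mark",an(n1,n2)-an(m1,m2),"nose-case",an(n1,n2)-YAW)
o=ctrl.get_obs();print(o["time_s"],o["wrist_force"])
ctrl.hand_in()
E
```

```text
[np.float64(-0.07944142255384731), np.float64(0.10876478813826211), np.float64(0.0685)] [np.float64(-0.07974741002100194), np.float64(-0.11048691252635505), np.float64(0.0685)] 0.21925191418242385
nose-mark 2.7755575615628914e-16 nose-case -3.577235555740632e-05
26.475 [-0.23351881 -0.63518417 -0.44297169]
the job is handed in; nothing more can be done
```

The job is done and handed in at 26.5 s of the 64 s allowed; the hand-in gives no verdict.

- **Key:** I gripped it by the eye bars, lifted it about 13.5 mm and drew it off the hook. I then lowered it tip-first into the case, tilted it down against the floor and let go a few millimetres above flat. The wrist and side pictures afterwards show it lying flat and free near the middle of the case.
- **Lid:** I pushed it shut from behind with closed fingers. The fingertips stopped at 68.8 mm with about 10 N, matching the 68.5 mm shut height. The front edge in the last wrist picture measures 219 mm long (220 mm expected) at case x ≈ −80 mm, as it should when shut.
- **Catch:** I turned it about 75° and released it. In the last wrist picture, taken after the gripper had backed up 150 mm, the nose line and white mark fall in the same pixel column. That puts the angle error at about 0, within roughly a pixel, or about 0.03 rad.
- **Everything else:** The bystanders look unmoved by eye in the last scene and side pictures; I did not measure them again.

Two checks were less clean. The key cannot be seen once the lid is shut, so its final position rests on the pictures taken before closing. The network did not find the lid mark in the last wrist picture, so I read the mark from pixel positions by eye.

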